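# Lay the handpiece in its fork rest and hold the sprung suction gate at the mark

## Robot

A 6-joint arm with a two-finger parallel gripper is mounted at the origin on the work surface. World frame = base frame: x ahead of the robot, y to its left, z up, the work surface at z = 0. Lengths are in m, angles in rad, forces in N, time in s.
With the tool pointing down it reaches from about 0.35 to 0.725 m from the base axis. Payload 4.3 kg.
Tool frame: the origin (TCP) lies on the centre line of the jaws, within the pads' length; the fingertips stand 22 mm ahead of it and the grasp point (between the pads) lies 3 mm ahead of it (r.finger_overhang is the distance from the TCP to the fingertips, in m); z points along the fingers, y is the line along which they close (so a half turn about z gives the same grasp; the last joint's range is limited). The gripper opens to 85 mm and grips with 20 to 120 N. Pads are 22 mm wide; open, the fingers measure 114 mm over their backs; the gripper's body (76 mm by 85 mm) begins 54 mm behind the grasp point. The pads swing forward as they close: fully open they stand 13 mm farther back than shut.
Start: joints at [1.161, 0.377, 0.081, 1.274, 0, 1.46], TCP at [0.17, 0.549, 0.231] pointing down, gripper open.
Joint ranges: [-2.72, 2.72], [-0.84, 1.66], [-1.02, 1.22], [-1.77, 2.12], [-1.37, 1.28], [-3.14, 3.14]. Speed limits (rad/s): [2.57, 2.57, 3.14, 3.14, 3.14, 3.14].

## Interface

Orientations are given as a unit quaternion [x, y, z, w].
In Python, from workcell import r gives the robot as it stands.
- The arm moves only by the shell command python3 -m pendant 'ROWS' [FORCE]. ROWS is JSON, a list of rows, each a list of 3 entries, a list of its own where there are three numbers: the opening, from -1 (shut) to 1 (fully open), then the shift along the tool's x, y, z normalised to -1 to 1, where 1 is 0.6 m, then the turn about the tool's z normalised to -1 to 1, where 1 is 180 degrees. A call has exactly 5 rows; each row is the pose to reach, as a shift and turn from the pose commanded when the call began, along the tool's axes at that moment, turning the shorter way round; what a row does not reach only later rows make up. A row lasts 1/12 s, in which the tool goes at most 41.7 mm and 7.16 degrees, less where a joint would pass 70% of its speed; a pose out of reach is approached as far as the arm can. A call with a number of a shift or a turn outside -1 to 1 is refused whole. A call with a gripper value outside its range is refused whole. The fingers move at their own pace and stop on an object; FORCE is the grip in N (left out, the last holds). Time passes only in rows, so rows that repeat a pose let the fingers close, or fill a call up. It gives the time, the measured TCP pose, the force, the opening and the grip force at its end, in the units of the state.
- r.get_obs(): the state, without advancing time (a new reading comes with each control period).
- r.capture(name): name is "scene" or "top" or "wrist"; returns a dict with "frame" (384x512x3 uint8, red, green, blue), "range_z" (384x512 float32, m along the optical axis (not along the pixel's ray), 0 where there is no reading), "fx", "fy", "cx", "cy" (pixels), "xyz" and "attitude" of the camera in the world. Camera axes: x right, y up, looking along -z (the intrinsics and any distortion apply to the point x, -y, -z); pixel columns grow to the right and rows downward; lengths in m; the calibration is good to about 2 mm. A picture is of the moment at which its call begins.
- r.close_job(): hands the job in; it is judged then, once.
The state is a dict: "clock": time; "joints": joint angles; "qd": joint speeds; "joint_torque": joint torques, N m; "ee_pos": TCP position; "orientation": TCP orientation; "ft_force": force on the tool from outside, world axes, zero at the start; "torque": the same for the moment, N m; "grip_width": finger opening in m; "grasp_force": force on a finger pad.
Only numpy, scipy, OpenCV 4.12 (cv2) and the standard library are available. Lean on these libraries where they do the work, as an engineer would, in place of code of your own. Each camera call takes 0.05 s, during which the arm holds its last target. There are 200 camera calls.

## Task

Pick up the polishing handpiece and lay it, without dropping it, in the two-fork rest on the dust box, a barrel in each fork and its square block midway between them (either way round), and let go of it. Then pull the sprung suction gate at the front of the box out until the pointer on its handle bar is level with the upright mark on the rail beside it, and keep it there so the dust is drawn off: finish while still holding the gate at the mark. Leave everything else on the bench where it is.

Things in the scene. Friction and masses are not known exactly. Their poses are not given: they have to be found in the camera images.
- dust_box: white downdraft dust box fixed to the bench, 200 mm deep (its x) x 260 mm wide (its y) x 60 mm tall, with a slotted grille on top (grille surface 62 mm above the bench). Origin: centre of its underside, at bench height. Its front, with the gate, faces its -x; the gate is pulled out along its -x
- gate (a joint): travel of the sprung suction gate: 0 = shut, grows to 0.08 m as it is pulled out along the dust box's -x. The spring pulls it shut: about 4 N when shut, 8 to 11 N at the mark (120 N/m); it slams shut if let go
- gate_grip (a point): middle of the gate's handle: a level steel round bar, 14 mm thick, 80 mm long along the dust box's y, 52 mm above the bench, 70 mm in front of the box's face when shut. Below it a stem (10 mm along x, 30 mm wide) on a plate whose top is 20 mm above the bench: keep fingertips above that. Pinch it from above, one finger in front and one behind
- gate_pointer (a point): pointed tip at the +y end of that bar, 57 mm from the bar's middle, same height; moves with the gate
- mark: the mark: steel block with a thin upright blade (4 mm thick, top 69 mm above the bench), fixed on the 12 mm wide rail that runs out from the box's front, 75 mm to the +y side of the gate's middle. Origin: under the blade, 24 mm above the bench; axes as the dust box's. The gate is at the mark when the pointer's x in this frame is 0: 35 to 55 mm of travel, varying
- rest: aluminium fork rest fixed on the grille: base 50 x 120 x 6 mm, two V forks 90 mm apart along its y, each 8 mm thick; the Vs open upward at 90 degrees, mouth 44 mm, tops 60 mm above its origin. Origin: centre of its underside, 61.5 mm above the bench. A handpiece lying in it has its axis along this y, 55 mm above this origin, its block midway
- handpiece: cordless polishing handpiece lying on the bench, 180 mm long along its x, about 0.22 kg: square block in the middle (50 mm long, 30 x 30 mm), a 24 mm thick round barrel either side (to 75 mm behind the middle, 65 mm ahead), tapered nose with a small tip at its +x end. Origin: under the middle of the block; its sides are square to its y and z
- handpiece_mid (a point): middle of the handpiece's block, on its axis, 15 mm above its underside
- file: bystander: hand file with a fat wooden handle, 180 mm long, 22 mm thick, lying along its x; origin under the middle
- jar: bystander: closed glass jar, 56 mm across, 65 mm tall; origin under its centre
- compound_bar: bystander: brick-like bar of polishing compound, 100 x 40 x 30 mm; origin under its centre
- felt_wheel: bystander: pale felt wheel lying flat, 64 mm across, 16 mm thick, small hole; origin under its centre
- amber: bystander: small amber stone, 26 mm across, 12 mm tall, lying on the grille behind the rest; origin under its centre
- dish: bystander: white dish, 90 mm across, 28 mm tall; origin under its centre
- brush: bystander: bench brush lying along its x; origin under its middle

How it is judged:
On the way, in this order (a step that is already met when the one before it is completed fails the run):
1. the handpiece lies in both forks of the rest, block midway between them, and has been let go (x of handpiece_mid in the frame of rest between -0.006 and 0.006 m and y of handpiece_mid in the frame of rest between -0.014 and 0.014 m and z of handpiece_mid in the frame of rest between 0.049 and 0.061 m and angle between the x axis of handpiece and the y axis of rest, either way round below 0.15 rad and contact force between handpiece and rest above 0.5 N and contact force between handpiece and the fingers below 0.1 N and linear speed of handpiece below 0.03 m/s), for 0.2 s.
2. the gripper holds the gate with its pointer level with the mark (x of gate_pointer in the frame of mark between -0.006 and 0.006 m and contact force between the fingers and gate above 2 N and velocity of joint gate between -0.02 and 0.02 m/s), for 0.5 s.
At the end, for the whole second after the job is handed in: Handpiece still, carried by the rest, untouched by fingers: seated within 6 mm sideways and in height, block within 14 mm of midway, axis within 0.15 rad. Fingers hold the gate still with over 2 N, pointer within 6 mm of the mark along the pull, through the last second (all of step 1 and all of step 2); the arm keeps its last pose, push and grip.
It fails at once if the handpiece is dropped (falls freely faster than 0.5 m/s) (contact force between handpiece and the fingers below 0.1 N and linear speed of handpiece above 0.5 m/s).
It fails at once if a bystander is moved more than 30 mm (distance of any of file, jar, compound_bar, felt_wheel, amber, dish, brush from where it was at the start of the episode above 0.03 m).
It also fails if it takes over 56 s, if anything falls off the work surface, if the arm or the gripper's body presses on something with over 40 N, if the wrist force passes 120 N, or if a joint passes its speed limit or range.

## Working session

There is one attempt and no reset: what is moved stays moved. The work goes in short steps, Python scripts to look and compute and a shell command to move; the robot and the scene stay as the last step left them, time stands still between calls to the robot, and variables do not carry over. Pictures are saved under pics/ and viewed, at most 10 in all, crops included, and the job is handed in when it is done.

```bash
ls; mkdir -p pics; cat > h.py <<'E'
import numpy as np,cv2
from scipy.spatial.transform import Rotation as R
from workcell import r
def cap(n):
    c=r.capture(n); np.savez(f'{n}.npz',**c); return c
def cloud(c):
    z=c['range_z'];v,u=np.mgrid[:z.shape[0],:z.shape[1]]
    p=np.stack([(u-c['cx'])/c['fx']*z,-(v-c['cy'])/c['fy']*z,-z],-1)
    return p@R.from_quat(c['attitude']).as_matrix().T+np.array(c['xyz'])
def togo(p,yaw=None):
    "shift in tool axes, units of 0.6 m"
    o=r.get_obs();M=R.from_quat(o['orientation'])
    return M.inv().apply(np.array(p)-o['ee_pos'])/0.6
E
python3 - <<'E'
from h import *
o=r.get_obs();print({k:np.round(v,3).tolist() for k,v in o.items()})
for n in('top','scene'):
    c=cap(n);print(n,c['xyz'],c['attitude'],c['fx'],c['cx'],c['cy'],[k for k in c], (c['range_z']==0).mean())
    cv2.imwrite(f'pics/{n}0.png',c['frame'][:,:,::-1])
E
```

```text
pics
{'clock': 0.0, 'joints': [1.161, 0.378, 0.08, 1.274, 0.0, 1.461], 'qd': [0.001, -0.001, -0.0, 0.002, 0.001, 0.001], 'joint_torque': [-0.0, -46.36, 26.988, 0.021, -0.0, 0.0], 'ee_pos': [0.17, 0.549, 0.23], 'orientation': [0.149, 0.989, -0.001, -0.0], 'ft_force': [0.494, 0.145, -0.501], 'torque': [0.038, -0.026, -0.02], 'grasp_force': 0.0, 'grip_width': 0.085}
top [0.4311761  0.00524067 1.8187296 ] [-0.03489619  0.02783347  0.71612278 -0.69654556] 456.8807696936746 257.02350089978444 188.57878297789506 ['frame', 'range_z', 'fx', 'fy', 'cx', 'cy', 'xyz', 'attitude'] 0.004150390625
scene [ 1.27709945 -0.44262405  1.26827587] [0.25797717 0.1368991  0.45954633 0.83876313] 466.6298618180475 244.29650725453536 192.9963179239503 ['frame', 'range_z', 'fx', 'fy', 'cx', 'cy', 'xyz', 'attitude'] 0.0038808186848958335
```

View pics/top0.png

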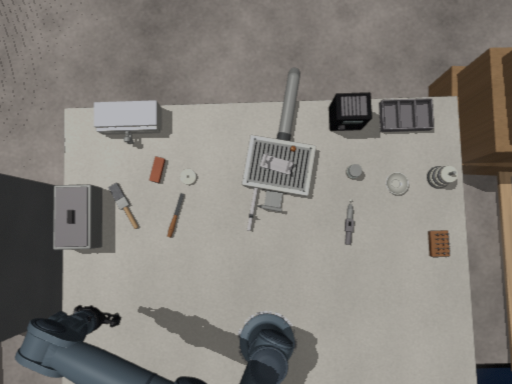

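View pics/scene0.png

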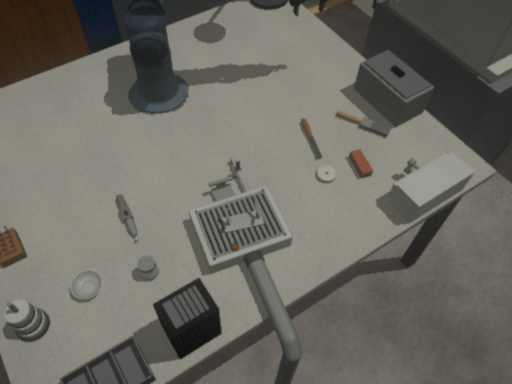

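The top view has +x up and +y to the left. The handpiece is at (349,223) with its nose up, the box at (280,165), the rest at (278,163), the gate at (272,200), and the mark blade on the rail at about (252,215). The scene view agrees with this.

```bash
python3 - <<'E'
from h import *
c=dict(np.load('top.npz'));P=cloud(c);f=c['frame']
print('bench z',np.median(P[250:300,300:400,2]))
def info(n,m):
    q=P[m];
    if len(q)<5: print(n,len(q));return
    (cx,cy),s,a=cv2.minAreaRect(q[:,:2].astype(np.float32)*1000);print(n,len(q),np.round(q.mean(0),3),'rect mm',round(cx),round(cy),np.round(s),round(a,1),'zmax',q[:,2].max().round(3))
def reg(u0,u1,v0,v1,zl,zh):
    m=np.zeros(P.shape[:2],bool);m[v0:v1,u0:u1]=1;return m&(P[...,2]>zl)&(P[...,2]<zh)
info('hand',reg(335,365,195,250,.008,.06))
info('block',reg(335,365,195,250,.026,.06))
info('box',reg(235,325,130,198,.045,.08))
info('rest',reg(255,305,145,180,.085,.14))
info('bar',reg(255,300,193,215,.035,.08))
info('mark',reg(242,260,195,232,.04,.09))
info('rail',reg(242,262,195,235,.01,.09))
w=cap('wrist');print(w['xyz'],r.get_obs()['ee_pos'],R.from_quat(w['attitude']).as_matrix().round(2).tolist(),w['fx'])
print(R.from_quat(r.get_obs()['orientation']).as_matrix().round(3).tolist())
E
```

```text
bench z 0.000667221733964829
hand 360 [ 0.445 -0.335  0.023] rect mm 451 -339 [115. 213.] 87.6 zmax 0.043
block 149 [ 0.44  -0.336  0.031] rect mm 438 -335 [ 28. 148.] 85.5 zmax 0.043
box 3466 [ 0.681 -0.069  0.062] rect mm 699 -72 [260. 243.] 78.5 zmax 0.079
rest 60 [ 0.683 -0.056  0.112] rect mm 681 -58 [98. 50.] 73.0 zmax 0.125
bar 98 [ 0.521 -0.038  0.057] rect mm 535 -54 [170.  70.] 88.1 zmax 0.074
mark 10 [0.5   0.036 0.059] rect mm 501 34 [11. 60.] 47.0 zmax 0.073
rail 145 [0.497 0.043 0.031] rect mm 490 44 [ 71. 153.] 88.6 zmax 0.073
[0.09833056 0.57107058 0.37412357] [0.1695897  0.54890114 0.23047057] [[0.29, -0.92, -0.27], [0.96, 0.28, 0.09], [-0.0, -0.29, 0.96]] 327.84753373081537
[[-0.955, 0.295, -0.001], [0.295, 0.955, -0.001], [0.0, -0.002, -1.0]]
```

```bash
python3 -m pendant '[[1,[-0.06,-0.033,0],-0.03],[1,[-0.12,-0.067,0],-0.06],[1,[-0.18,-0.1,0],-0.095],[1,[-0.24,-0.133,0],-0.095],[1,[-0.29,-0.167,0],-0.095]]'
```

```text
clock: 0.57
ee_pos: [0.3078, 0.4005, 0.2309]
orientation: [0.001, 1.0, -0.0, 0.0]
ft_force: [0.8, -0.3, -0.3]
grip_width: 0.085
grasp_force: 0.0
```

```bash
python3 -m pendant '[[1,[-0.035,-0.06,0],0],[1,[-0.07,-0.12,0],0],[1,[-0.105,-0.18,0],0],[1,[-0.14,-0.24,0],0],[1,[-0.17,-0.3,0],0]]' | head -2
python3 -m pendant '[[1,[0,-0.068,0],0],[1,[0,-0.136,0],0],[1,[0,-0.204,0],0],[1,[0,-0.27,0],0],[1,[0,-0.34,0],0]]' | head -2
python3 -m pendant '[[1,[0,-0.068,0],0],[1,[0,-0.136,0],0],[1,[0,-0.204,0],0],[1,[0,-0.27,0],0],[1,[0,-0.34,0],0]]' | head -2
python3 -m pendant '[[1,[0,-0.068,0],0],[1,[0,-0.136,0],0],[1,[0,-0.204,0],0],[1,[0,-0.22,0],0],[1,[0,-0.22,0],0]]'
python3 - <<'E'
from h import *
c=cap('wrist');cv2.imwrite('pics/w1.png',c['frame'][:,:,::-1]);print(c['xyz'],r.get_obs()['ee_pos'])
E
```

```text
clock: 0.98
ee_pos: [0.409, 0.2202, 0.2311]
clock: 1.4
ee_pos: [0.4073, 0.0168, 0.2311]
clock: 1.82
ee_pos: [0.4069, -0.1869, 0.2311]
clock: 2.23
ee_pos: [0.4071, -0.3199, 0.2304]
orientation: [0.003, 1.0, 0.0, -0.0]
ft_force: [-0.6, 0.4, 0.2]
grip_width: 0.0854
grasp_force: 0.0
[ 0.33255425 -0.31922373  0.37422768] [ 0.40709942 -0.31774773  0.23052638]
```

View pics/w1.png

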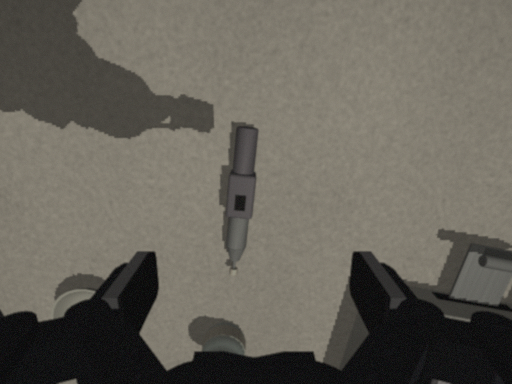

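The wrist view has up as −x. The handpiece runs from its rear at (247,127) to its tip at (234,272), with the block centred at about (240,195). The jar is at (222,345) and the dish is to the left.

```bash
cat >> h.py <<'E'
def blob(q):
    (cx,cy),s,a=cv2.minAreaRect((q[:,:2]*1000).astype(np.float32))
    if s[0]<s[1]: s=s[::-1];a+=90
    return [round(float(v),1) for v in (cx,cy,*s,(a+90)%180-90)]  # centre mm, long, short, long-axis angle
E
python3 - <<'E'
from h import *
c=dict(np.load('wrist.npz'));P=cloud(c);v,u=np.mgrid[:384,:512]
w=(u>215)&(u<270)&(v>110)&(v<280)
print('bench',np.median(P[100:250,290:340,2]))
m=w&(P[...,2]>.010);print('all',m.sum(),blob(P[m]))
n,l,st,ce=cv2.connectedComponentsWithStats((w&(P[...,2]>.0265)).astype(np.uint8))
k=1+st[1:,4].argmax();q=P[l==k];print('block',st[k],blob(q),q[:,2].max())
for z in (.022,.0255,.0285): print(z,blob(P[w&(P[...,2]>z)]),(w&(P[...,2]>z)).sum())
x,y=P[m][:,:2].T;mm=x<.49;s=np.polyfit(x[mm],y[mm],1);print('axis',s,np.degrees(np.arctan(s[0])),x.min(),x.max())
E
```

```text
bench 0.0009636348881496282
all 3123 [436.3, -334.8, 209.6, 30.0, -6.5]
block [ 225  128   31  125 1878] [419.7, -333.0, 176.2, 30.0, -6.5] 0.3742276774962151
0.022 [426.0, -333.7, 188.9, 30.0, -6.5] 2754
0.0255 [422.2, -333.2, 181.3, 30.0, -6.5] 2212
0.0285 [416.4, -332.6, 169.6, 29.8, -6.3] 1221
axis [-0.11205222 -0.28582348] -6.393450329716652 0.33255424609107204 0.5404190881035311
```

```bash
python3 - <<'E'
from h import *
c=dict(np.load('wrist.npz'));P=cloud(c);v,u=np.mgrid[:384,:512]
w=(u>215)&(u<270)&(v>110)&(v<280)&(c['range_z']>.1)
for z in (.01,.022,.0265,.0285,.0295): 
    m=w&(P[...,2]>z);print(z,m.sum(),blob(P[m]))
m=w&(P[...,2]>.01)
a=np.radians(-6.5);d=np.array([np.cos(a),np.sin(a)]);n=np.array([-d[1],d[0]])
s=(P[...,:2]@d)[m];t=(P[...,:2]@n)[m]
for lo in np.arange(s.min(),s.max(),.006):
    k=(s>=lo)&(s<lo+.006)
    if k.sum(): print(round(lo,3),k.sum(),(np.array([t[k].min(),t[k].max(),t[k].max()-t[k].min()])*1e3).round(1),P[m][k][:,2].max().round(4))
E
```

```text
0.01 3087 [452.2, -336.6, 177.7, 30.0, -6.5]
0.022 2718 [441.9, -335.5, 156.9, 30.0, -6.5]
0.0265 1870 [436.2, -334.8, 144.4, 30.0, -6.5]
0.0285 1185 [433.5, -334.5, 135.2, 29.8, -6.3]
0.0295 1060 [417.4, -332.7, 90.8, 28.9, -6.6]
0.399 147 [-294.9 -271.8   23.1] 0.0292
0.405 131 [-295.4 -271.4   24. ] 0.0299
0.411 126 [-295.  -271.6   23.4] 0.0288
0.417 119 [-295.3 -271.5   23.8] 0.029
0.423 123 [-295.  -271.5   23.5] 0.0295
0.429 114 [-295.3 -271.9   23.4] 0.0295
0.435 123 [-294.9 -271.5   23.5] 0.0292
0.441 114 [-295.3 -271.6   23.6] 0.0286
0.447 178 [-298.3 -268.8   29.5] 0.0327
0.453 149 [-298.1 -268.4   29.7] 0.0324
0.459 146 [-298.2 -268.5   29.7] 0.0325
0.465 141 [-298.1 -268.3   29.8] 0.0331
0.471 144 [-297.5 -268.3   29.2] 0.0333
0.477 137 [-298.1 -268.8   29.3] 0.0328
0.483 140 [-297.7 -268.3   29.4] 0.0336
0.489 134 [-298.3 -268.7   29.6] 0.0333
0.495 78 [-297.8 -268.6   29.2] 0.0321
0.501 95 [-294.5 -271.2   23.3] 0.0287
0.507 100 [-295.2 -271.5   23.7] 0.0289
0.513 103 [-294.9 -271.2   23.7] 0.0289
0.519 96 [-294.3 -271.5   22.8] 0.0295
0.525 93 [-295.1 -271.2   23.9] 0.0292
0.531 96 [-294.5 -271.5   22.9] 0.0289
0.537 73 [-293.8 -271.2   22.5] 0.0283
0.543 60 [-292.1 -273.1   19. ] 0.0272
0.549 40 [-290.4 -275.9   14.5] 0.0249
0.555 14 [-287.5 -277.8    9.7] 0.0231
0.561 10 [-284.4 -281.9    2.5] 0.0186
0.567 42 [-287.7 -278.8    8.9] 0.0217
0.573 21 [-287.3 -278.6    8.8] 0.0212
```

```bash
python3 -m pendant '[[1,[-0.03,0.05,-0.006],0],[1,[-0.06,0.09,-0.012],0],[1,[-0.09,0.13,-0.02],0],[1,[-0.12,0.18,-0.03],0],[1,[-0.15,0.22,-0.05],0]]' | head -2
python3 -m pendant '[[1,[-0.035,0.05,0],0],[1,[-0.07,0.1,0],0],[1,[-0.1,0.15,0],0],[1,[-0.13,0.2,0],0],[1,[-0.13,0.2,0],0]]'
python3 - <<'E'
from h import *
print(r.finger_overhang)
c=cap('wrist');cv2.imwrite('pics/w2.png',c['frame'][:,:,::-1]);print(c['xyz'],r.get_obs()['ee_pos'])
E
```

```text
clock: 2.7
ee_pos: [0.4968, -0.1808, 0.2605]
clock: 3.12
ee_pos: [0.577, -0.0579, 0.2609]
orientation: [-0.004, 1.0, 0.002, 0.0]
ft_force: [-0.5, -1.3, -0.5]
grip_width: 0.0852
grasp_force: 0.0
0.022
[ 0.50235213 -0.05869667  0.40464621] [ 0.57583071 -0.06051202  0.26092468]
```

View pics/w2.png

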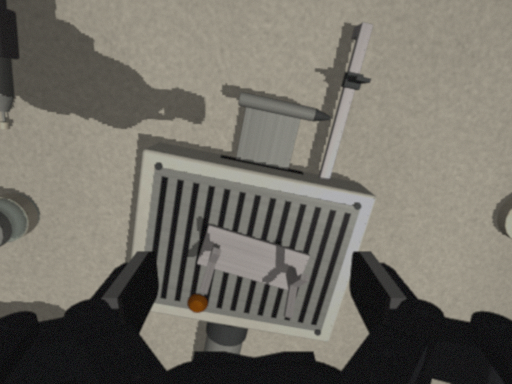

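The wrist view shows the gate bar from (240,100) to its pointer tip at (329,116), the mark blade at about (355,79) on the rail, and the rest base from (205,228) to (308,290). The amber is at (198,302). All parts are visible.

```bash
python3 - <<'E'
from h import *
c=dict(np.load('wrist.npz'));P=cloud(c);v,u=np.mgrid[:384,:512];Z=P[...,2];ok=c['range_z']>.1
print('bench',np.median(Z[30:80,220:300]))
def rg(u0,u1,v0,v1,a,b): return ok&(u>=u0)&(u<u1)&(v>=v0)&(v<v1)&(Z>a)&(Z<b)
m=rg(235,340,85,130,.045,.07);q=P[m];print('bar',m.sum(),blob(q),q[:,2].max(),'tip',q[q[:,1].argmax()])
m=rg(335,375,60,95,.045,.08);q=P[m];print('mark',m.sum(),blob(q),q[:,2].max())
q=q[q[:,2]>.062];print('blade',len(q),blob(q),q.mean(0))
m=rg(310,375,20,180,.015,.04);q=P[m];print('rail',m.sum(),blob(q))
m=rg(120,380,140,345,.05,.075);print('box',blob(P[m]))
m=rg(185,320,220,300,.064,.075);print('base',m.sum(),blob(P[m]),np.median(P[m][:,2]))
m=rg(170,345,220,335,.085,.14);n,l,st,ce=cv2.connectedComponentsWithStats(m.astype(np.uint8))
for k in range(1,n):
    if st[k,4]>15: q=P[l==k];print('fork',st[k],blob(q),q.mean(0).round(4),q[:,2].max().round(4))
hsv=cv2.cvtColor(c['frame'],cv2.COLOR_RGB2HSV);m=(hsv[...,1]>180)&(hsv[...,2]>80)&rg(170,230,280,325,.05,.1);print('amber',m.sum(),blob(P[m]))
im=cv2.resize(c['frame'][190:340,130:350],None,fx=3.5,fy=3.5,interpolation=cv2.INTER_CUBIC);im2=cv2.resize(c['frame'][50:140,225:385],None,fx=4.8,fy=4.8)
cv2.imwrite('pics/w2c.png',im[:,:,::-1]);
E
```

```text
bench 0.001001758985458845
bar 1218 [514.3, -24.9, 96.9, 14.0, 78.7] 0.06211826652053787 tip [0.52482243 0.0224228  0.05433082]
mark 130 [485.8, 48.3, 14.3, 4.2, 78.3] 0.07144869660306397
blade 89 [485.8, 48.3, 14.2, 4.1, 79.0] [0.4858909  0.04761016 0.06867782]
rail 2089 [512.1, 39.9, 170.2, 34.2, -10.3]
box [698.9, -71.1, 259.6, 241.2, 78.7]
base 3990 [684.1, -58.0, 155.2, 99.7, -88.5] 0.0684256742305395
fork [199 247  23  48 393] [666.8, -99.2, 51.8, 8.0, -17.8] [ 0.6694 -0.1002  0.1127] 0.1232
fork [284 273  25  45 510] [694.8, -13.7, 52.3, 8.9, -17.7] [ 0.6959 -0.0151  0.1099] 0.1239
amber 206 [738.9, -122.1, 19.6, 16.8, 77.3]
```

View pics/w2c.png

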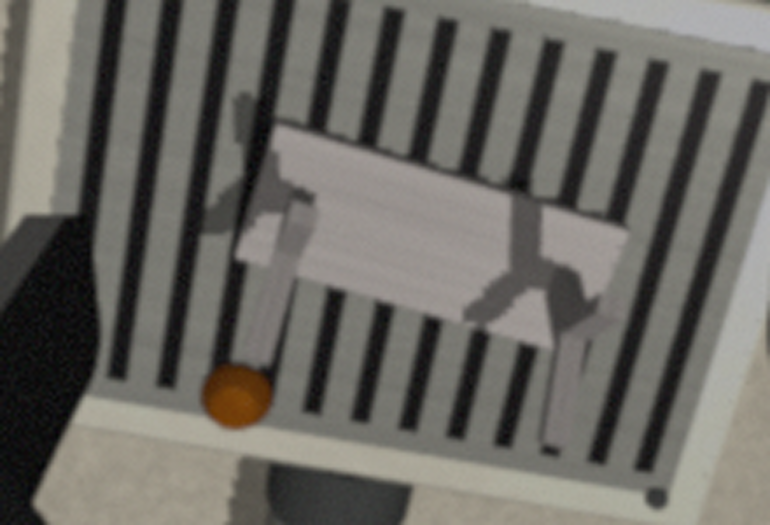

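The forks' centres are at (666.8,-99.2) and (694.8,-13.7) mm. That is 90 mm apart as expected, so the rest's middle is (0.681,-0.0565) with yaw −18°. The pull is about 42 mm. I'll go back to the handpiece now.

```bash
python3 -m pendant '[[1,[0.03,-0.06,0],0],[1,[0.06,-0.12,0],0],[1,[0.09,-0.18,0],0],[1,[0.12,-0.24,0],0],[1,[0.14,-0.28,0],0]]' | head -2
python3 -m pendant '[[1,[0.03,-0.06,0.03],0.018],[1,[0.06,-0.12,0.06],0.036],[1,[0.09,-0.18,0.09],0.036],[1,[0.09,-0.18,0.12],0.036],[1,[0.09,-0.18,0.15],0.036]]'
python3 -c "
from h import *
print(r.get_obs()['ee_pos'],togo([.438,-.335,.027]).round(4))"
```

```text
clock: 3.58
ee_pos: [0.4888, -0.2349, 0.2614]
clock: 4.0
ee_pos: [0.4349, -0.3428, 0.1703]
orientation: [0.059, 0.998, -0.0, -0.0]
ft_force: [1.3, 0.7, -0.1]
grip_width: 0.0854
grasp_force: 0.0
[ 0.4349309  -0.34278525  0.17025011] [-0.0037  0.0135  0.2387]
```

```bash
python3 -m pendant '[[1,[-0.004,0.0135,0.04],0],[1,[-0.004,0.0135,0.09],0],[1,[-0.004,0.0135,0.13],0],[1,[-0.004,0.0135,0.16],0],[1,[-0.004,0.0135,0.18],0]]' | head -2
python3 -m pendant '[[1,[0,0,0.02],0],[1,[0,0,0.035],0],[1,[0,0,0.05],0],[1,[0,0,0.058],0],[1,[0,0,0.058],0]]'
python3 -c "
from h import *
print(r.get_obs()['ee_pos'],togo([.438,-.335,.027]).round(4))"
```

```text
clock: 4.42
ee_pos: [0.4386, -0.3312, 0.0611]
clock: 4.83
ee_pos: [0.44, -0.3326, 0.0276]
orientation: [0.057, 0.998, 0.001, -0.001]
ft_force: [-0.1, -0.2, -0.5]
grip_width: 0.0854
grasp_force: 0.0
[ 0.44000008 -0.33264434  0.02756841] [ 0.0029 -0.0043  0.0009]
```

```bash
python3 -m pendant '[[1,[0.003,-0.004,0],0],[-1,[0.003,-0.004,0],0],[-1,[0.003,-0.004,0],0],[-1,[0.003,-0.004,0],0],[-1,[0.003,-0.004,0],0]]' 50
python3 -m pendant '[[-1,[0,0,0],0],[-1,[0,0,0],0],[-1,[0,0,0],0],[-1,[0,0,0],0],[-1,[0,0,0],0]]' 50
python3 -c "
from h import *
print(r.get_obs()['ee_pos'],togo([.438,-.335,.027]).round(4))"
```

```text
clock: 5.25
ee_pos: [0.439, -0.3359, 0.0288]
orientation: [0.057, 0.998, -0.0, 0.0]
ft_force: [-0.3, -0.5, 0.3]
grip_width: 0.0388
grasp_force: 0.0
clock: 5.67
ee_pos: [0.4407, -0.3431, 0.0335]
orientation: [0.058, 0.998, -0.008, 0.002]
ft_force: [-6.5, -9.8, 18.7]
grip_width: 0.001
grasp_force: 34.5
[ 0.44071409 -0.34308271  0.0334739 ] [0.0061 0.013  0.0106]
```

The fingers shut with nothing between them, so I'll look.

```bash
python3 - <<'E'
from h import *
c=cap('wrist');cv2.imwrite('pics/w3.png',c['frame'][:,:,::-1]);o=r.get_obs();print(o['ft_force'],o['grip_width'],o['grasp_force'])
E
```

```text
[-6.67910407 -9.55896177 18.26583706] 0.0006445540532159573 34.508336248254636
```

View pics/w3.png

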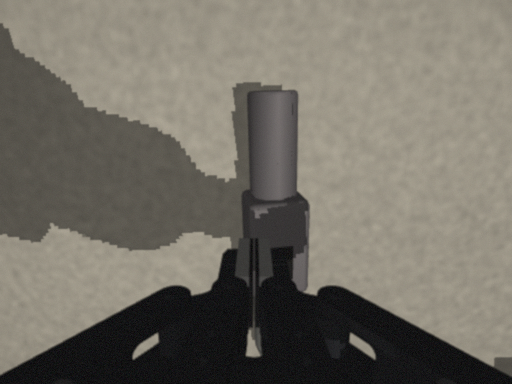

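```bash
python3 - <<'E'
from h import *
c=dict(np.load('wrist.npz'));P=cloud(c);print('tcp',r.get_obs()['ee_pos'],c['xyz'])
for v in (60,100,150,190,205,225,245,260,280,300,330,350):
    print(v,[f"{u}:{P[v,u,0]*1e3:.0f},{P[v,u,1]*1e3:.0f},{P[v,u,2]*1e3:.0f}" for u in (220,235,248,253,260,272,285,295,303,315)])
E
```

```text
tcp [ 0.44070446 -0.34320214  0.03340282] [ 0.36617581 -0.33201551  0.17687224]
60 ['220:348,-349,1', '235:349,-342,1', '248:349,-336,2', '253:350,-333,2', '260:350,-330,2', '272:351,-324,-0', '285:352,-317,2', '295:352,-312,1', '303:353,-308,1', '315:353,-303,1']
100 ['220:367,-352,1', '235:368,-345,1', '248:368,-337,22', '253:368,-335,27', '260:369,-332,29', '272:369,-327,30', '285:370,-321,29', '295:370,-316,24', '303:372,-310,1', '315:372,-304,2']
150 ['220:392,-356,1', '235:393,-348,1', '248:394,-341,1', '253:390,-337,26', '260:390,-334,29', '272:391,-329,30', '285:391,-323,30', '295:393,-318,24', '303:397,-312,1', '315:398,-305,1']
190 ['220:415,-359,1', '235:416,-351,1', '248:414,-343,10', '253:410,-340,25', '260:409,-336,28', '272:409,-331,30', '285:410,-325,30', '295:412,-320,24', '303:420,-313,1', '315:421,-306,-0']
205 ['220:423,-361,1', '235:366,-332,177', '248:416,-343,29', '253:414,-340,34', '260:415,-337,33', '272:416,-331,33', '285:417,-325,32', '295:418,-321,31', '303:418,-317,31', '315:429,-307,1']
225 ['220:435,-362,1', '235:436,-354,1', '248:424,-344,34', '253:424
[... 601 characters left out ...]
-339,72', '272:427,-334,79', '285:427,-330,78', '295:457,-324,31', '303:458,-320,31', '315:478,-310,1']
300 ['220:426,-351,88', '235:426,-346,89', '248:435,-344,76', '253:474,-347,20', '260:433,-339,81', '272:428,-335,88', '285:429,-331,87', '295:429,-328,88', '303:434,-325,80', '315:435,-320,81']
330 ['220:422,-348,108', '235:422,-344,108', '248:445,-345,80', '253:511,-352,-0', '260:444,-340,81', '272:423,-335,108', '285:423,-332,109', '295:424,-329,108', '303:424,-327,108', '315:424,-324,108']
350 ['220:422,-348,114', '235:430,-346,105', '248:526,-357,0', '253:525,-354,1', '260:504,-347,25', '272:431,-336,106', '285:424,-332,114', '295:423,-330,115', '303:423,-328,115', '315:424,-325,114']
```

```bash
python3 -m pendant '[[-1,[0,0,-0.02],0],[-1,[0,0,-0.04],0],[-1,[0,0,-0.07],0],[-1,[0,0,-0.1],0],[-1,[0,0,-0.1],0]]' 
python3 - <<'E'
from h import *
c=cap('wrist');P=cloud(c);cv2.imwrite('pics/w4.png',c['frame'][:,:,::-1]);o=r.get_obs();print(o['ee_pos'],o['ft_force'],o['grip_width'],o['grasp_force'])
for v in range(190,350,8):
    print(v,[f"{u}:{P[v,u,0]*1e3:.0f},{P[v,u,1]*1e3:.0f},{P[v,u,2]*1e3:.0f}" for u in (240,248,253,260,272)])
E
```

```text
clock: 6.13
ee_pos: [0.4407, -0.3375, 0.092]
orientation: [0.057, 0.998, -0.002, 0.002]
ft_force: [-0.4, -0.4, 0.8]
grip_width: -0.0001
grasp_force: 0.0
[ 0.44017091 -0.3370069   0.09030286] [ 0.33714505 -0.34815026 -0.13909946] -0.0002924421726046353 0.0
190 ['240:424,-345,31', '248:424,-339,31', '253:425,-336,31', '260:425,-332,31', '272:426,-324,31']
198 ['240:429,-345,32', '248:430,-340,30', '253:430,-337,31', '260:431,-332,31', '272:432,-324,31']
206 ['240:435,-346,30', '248:435,-341,31', '253:435,-337,32', '260:436,-333,31', '272:437,-325,32']
214 ['240:440,-347,31', '248:441,-341,32', '253:441,-338,31', '260:442,-333,31', '272:443,-325,31']
222 ['240:446,-347,30', '248:446,-342,32', '253:446,-339,32', '260:447,-334,33', '272:449,-326,30']
230 ['240:452,-348,31', '248:452,-343,31', '253:453,-339,31', '260:453,-335,32', '272:454,-327,31']
238 ['240:428,-342,97', '248:429,-339,96', '253:429,-336,97', '260:429,-333,97', '272:461,-327,30']
246 ['240:428,-342,106', '248:428,-338,105', '253:428,-336,106', '260:429,-333,104', '272:471,-328,21']
254 ['240:428,-341,113', '248:428,-338,1
[... 515 characters left out ...]
432,-338,136', '253:435,-337,131', '260:429,-334,141', '272:428,-330,143']
302 ['240:427,-340,147', '248:432,-338,141', '253:439,-337,131', '260:433,-334,140', '272:428,-330,148']
310 ['240:426,-339,152', '248:436,-338,140', '253:443,-338,130', '260:436,-334,140', '272:427,-330,152']
318 ['240:425,-339,157', '248:439,-339,139', '253:446,-338,131', '260:439,-335,140', '272:423,-330,162']
326 ['240:427,-339,159', '248:443,-339,139', '253:450,-338,130', '260:442,-335,141', '272:423,-330,164']
334 ['240:366,-328,235', '248:446,-340,140', '253:561,-352,2', '260:445,-335,140', '272:423,-330,167']
342 ['240:433,-340,158', '248:450,-340,138', '253:571,-353,0', '260:448,-336,141', '272:425,-331,168']
```

View pics/w4.png

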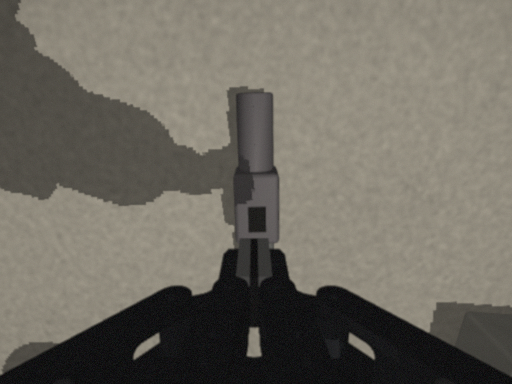

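The shut fingertips appear at z≈0.09–0.095 while the TCP reads 0.090. They stand about level with the TCP, not 22 mm ahead of it, so the fingers closed above the block. I'll open, then re-measure the tips and the handpiece.

```bash
python3 -m pendant '[[1,[0,0,-0.08],0],[1,[0,0,-0.1],0],[1,[0,0,-0.1],0],[1,[0,0,-0.1],0],[1,[0,0,-0.1],0]]' 
python3 - <<'E'
from h import *
c=cap('wrist');P=cloud(c);o=r.get_obs();T=o['ee_pos'];print(T,o['grip_width'],c['xyz'])
ok=c['range_z']>.02;v,u=np.mgrid[:384,:512]
Q=R.from_quat(o['orientation']).inv().apply((P-T).reshape(-1,3)).reshape(P.shape)
m=ok&(P[...,2]>.06)&(abs(Q[...,1])<.06)&(Q[...,2]>-.03)
for s in(-1,1):
    k=m&(np.sign(Q[...,1])==s);q=Q[k];print('finger',s,k.sum(),'zmax',np.sort(q[:,2])[-8:].round(4),'y in',abs(q[:,1]).min(),'x',q[:,0].min(),q[:,0].max())
w=ok&(u>200)&(u<320)&(v>60)&(v<330)&(P[...,2]<.05)
for z in (.01,.0265,.0295):
    k=w&(P[...,2]>z);print(z,k.sum(),blob(P[k]))
a=np.radians(-6.5);d=np.array([np.cos(a),np.sin(a)]);n=np.array([-d[1],d[0]])
k=w&(P[...,2]>.01);s=P[...,:2]@d;t=P[...,:2]@n
for lo in np.arange(s[k].min(),s[k].max(),.008):
    j=k&(s>=lo)&(s<lo+.008)
    if j.sum()>3: print(round(lo,3),(np.array([t[j].min(),t[j].max()])*1e3).round(1),P[j][:,2].max().round(4),end='; ')
E
```

```text
clock: 6.6
ee_pos: [0.4381, -0.335, 0.1468]
orientation: [0.057, 0.998, 0.001, -0.001]
ft_force: [-0.6, 0.2, -0.4]
grip_width: 0.0602
grasp_force: 0.0
[ 0.43781178 -0.33476205  0.14647019] 0.06781133518346003 [ 0.36417571 -0.32654933  0.29070417]
finger -1 1129 zmax [-0.007  -0.007  -0.0068 -0.0068 -0.0067 -0.0065 -0.0062 -0.0058] y in 0.02999028981447638 x -0.010677923343920618 0.012736824739511456
finger 1 1134 zmax [-0.007  -0.0069 -0.0069 -0.0068 -0.0066 -0.0065 -0.0064 -0.0056] y in 0.029542577015176125 x -0.010448926562955778 0.013062367407885928
0.01 5364 [453.2, -337.4, 178.7, 29.7, -6.1]
0.0265 3322 [436.6, -335.7, 144.0, 29.5, -5.8]
0.0295 1913 [442.4, -336.1, 90.3, 29.2, -5.6]
0.399 [-297.2 -273.8] 0.0295; 0.407 [-297.2 -273.7] 0.0295; 0.415 [-296.6 -273.6] 0.0291; 0.423 [-296.7 -273.6] 0.0291; 0.431 [-295.9 -272.5] 0.0299; 0.439 [-296.1 -272.5] 0.0294; 0.447 [-299.  -269.4] 0.0323; 0.455 [-299.1 -269.5] 0.0325; 0.463 [-298.4 -269.4] 0.034; 0.471 [-298.6 -269.3] 0.0335; 0.479 [-298.6 -269.2] 0.0333; 0.487 [-297.9 -269.1] 0.0331; 0.495 [-297.9 -269.1] 0.0324; 0.503 [-294.2 -270.9] 0.0291; 0.511 [-294.3 -270.8] 0.0291; 0.519 [-294.5 -270.7] 0.0296; 0.527 [-293.5 -270.6] 0.0287; 0.535 [-293.6 -270.6] 0.0291; 0.543 [-291.8 -272.4] 0.0269; 0.551 [-288.2 -274.2] 0.0245; 0.559 [-282.6 -280.7] 0.0182; 0.567 [-286.4 -276.9] 0.0219; 0.575 [-285.5 -276.9] 0.0211;
```

```bash
python3 -m pendant '[[1,[0,-0.001,0.05],0],[1,[0,-0.001,0.1],0],[1,[0,-0.001,0.15],0],[1,[0,-0.001,0.18],0],[1,[0,-0.001,0.2],0]]' 
python3 -m pendant '[[1,[0,0,0.008],0],[1,[0,0,0.014],0],[1,[0,0,0.02],0],[1,[0,0,0.026],0],[1,[0,0,0.026],0]]'
```

```text
clock: 7.07
ee_pos: [0.4359, -0.3336, 0.0239]
orientation: [0.057, 0.998, 0.003, -0.003]
ft_force: [-0.3, -0.3, 0.3]
grip_width: 0.0852
grasp_force: 0.0
clock: 7.48
ee_pos: [0.4388, -0.3363, 0.0127]
orientation: [0.057, 0.998, -0.0, 0.0]
ft_force: [0.5, -0.9, -0.4]
grip_width: 0.0855
grasp_force: 0.0
```

```bash
python3 -m pendant '[[1,[0,0,0.006],0],[1,[0,0,0.012],0],[-1,[0,0,0.012],0],[-1,[0,0,0.012],0],[-1,[0,0,0.012],0]]' 40
python3 -m pendant '[[-1,[0,0,0],0],[-1,[0,0,0],0],[-1,[0,0,0],0],[-1,[0,0,0],0],[-1,[0,0,0],0]]' 40
```

```text
clock: 7.9
ee_pos: [0.4387, -0.3363, 0.0057]
orientation: [0.057, 0.998, -0.0, 0.0]
ft_force: [0.5, 0.0, -0.2]
grip_width: 0.0517
grasp_force: 0.0
clock: 8.32
ee_pos: [0.439, -0.3364, 0.006]
orientation: [0.057, 0.998, -0.0, 0.0]
ft_force: [0.5, 0.5, 3.1]
grip_width: 0.0292
grasp_force: 41.4
```

```bash
python3 -m pendant '[[-1,[0,0,-0.02],0],[-1,[0,0,-0.06],0],[-1,[0,0,-0.12],0],[-1,[0,0,-0.18],0],[-1,[0,0,-0.24],0]]' 40
python3 -m pendant '[[-1,[0,0,-0.06],0],[-1,[0,0,-0.11],0],[-1,[0,0,-0.14],0],[-1,[0,0,-0.14],0],[-1,[0,0,-0.14],0]]' 40
python3 -c "
from h import *
print(togo([.63,-.06,.235]).round(3))"
```

```text
clock: 8.73
ee_pos: [0.4376, -0.3354, 0.15]
orientation: [0.057, 0.998, 0.001, -0.001]
ft_force: [1.1, -0.8, -2.4]
grip_width: 0.0294
grasp_force: 40.6
clock: 9.15
ee_pos: [0.4389, -0.3366, 0.2335]
orientation: [0.057, 0.998, -0.0, 0.0]
ft_force: [-0.7, -0.5, -3.5]
grip_width: 0.0295
grasp_force: 40.7
[-0.264  0.494 -0.003]
```

```bash
python3 -m pendant '[[-1,[-0.026,0.05,0],0],[-1,[-0.052,0.1,0],0],[-1,[-0.078,0.15,0],0],[-1,[-0.105,0.2,0],0],[-1,[-0.13,0.247,0],0]]' 40 | head -3
python3 -m pendant '[[-1,[-0.03,0.05,0],-0.03],[-1,[-0.055,0.1,0],-0.06],[-1,[-0.08,0.15,0],-0.09],[-1,[-0.11,0.2,0],-0.12],[-1,[-0.134,0.247,0],-0.15]]' 40 | head -3
python3 -m pendant '[[-1,[0,0,0],-0.035],[-1,[0,0,0],-0.07],[-1,[0,0,0],-0.105],[-1,[0,0,0],-0.14],[-1,[0,0,0],-0.175]]' 40 | head -3
python3 -m pendant '[[-1,[0,0,0],-0.035],[-1,[0,0,0],-0.07],[-1,[0,0,0],-0.105],[-1,[0,0,0],-0.111],[-1,[0,0,0],-0.111]]' 40
python3 - <<'E'
from h import *
c=cap('wrist');cv2.imwrite('pics/w5.png',c['frame'][:,:,::-1])
o=r.get_obs();print(o['joints'],o['ee_pos']);M=R.from_quat(o['orientation']).as_matrix();print('tool y dir deg',np.degrees(np.arctan2(M[1,1],M[0,1])))
E
```

```text
clock: 9.57
ee_pos: [0.5322, -0.1957, 0.2301]
orientation: [0.057, 0.998, 0.001, -0.003]
clock: 9.98
ee_pos: [0.6293, -0.0578, 0.2298]
orientation: [-0.18, 0.984, 0.001, -0.003]
clock: 10.4
ee_pos: [0.6282, -0.0594, 0.2296]
orientation: [-0.441, 0.898, 0.002, -0.002]
clock: 10.82
ee_pos: [0.6286, -0.0597, 0.2308]
orientation: [-0.587, 0.81, 0.002, -0.002]
ft_force: [-0.1, 1.0, -1.3]
grip_width: 0.0294
grasp_force: 40.7
[-1.95055469e-01  5.03304059e-01  2.75831452e-01  1.34713002e+00
  3.20161942e-05 -1.44802303e+00] [ 0.6288276  -0.05970215  0.23130704]
tool y dir deg 161.78970254238055
```

View pics/w5.png

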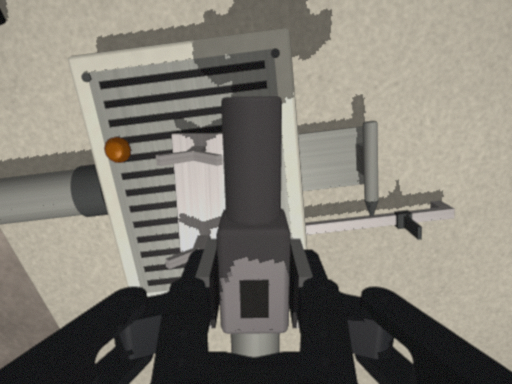

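The handpiece is held square in the jaws, block at (252,270) and rear barrel pointing up. The forks are at (190,158) and (185,255), and the amber at (117,149) is clear of the path.

```bash
python3 - <<'E'
from h import *
c=dict(np.load('wrist.npz'));P=cloud(c);o=r.get_obs();T=o['ee_pos'];M=R.from_quat(o['orientation'])
ok=c['range_z']>.02;v,u=np.mgrid[:384,:512];Q=M.inv().apply((P-T).reshape(-1,3)).reshape(P.shape)
m=ok&(u>215)&(u<290)&(v>90)&(v<345)&(P[...,2]>.15)&(P[...,2]<.27)&(abs(Q[...,1])<.016)&(Q[...,0]>-.06)
for lo in np.arange(Q[m][:,0].min(),Q[m][:,0].max(),.008):
    j=m&(Q[...,0]>=lo)&(Q[...,0]<lo+.008)
    if j.sum()>3: q=Q[j];print((lo*1e3).round(1),(np.array([q[:,1].min(),q[:,1].max(),q[:,2].min(),np.median(q[:,2])])*1e3).round(1))
m=ok&(u>140)&(u<225)&(v>130)&(v<290)&(P[...,2]>.095)&(P[...,2]<.14)
n,l,st,ce=cv2.connectedComponentsWithStats(m.astype(np.uint8))
for k in range(1,n):
    if st[k,4]>15: q=P[l==k];print('fork',st[k],blob(q),q.mean(0).round(4))
print(togo([.6808,-.0565,.16]).round(4),togo([.6808,-.0565,.1075]).round(4))
E
```

```text
-44.2 [-10.   14.1 -17.9 -13.8]
-36.2 [ -9.3  13.2 -22.3 -19.9]
-28.2 [-13.3  16.  -26.1 -24.2]
-20.2 [-13.2  16.  -26.6 -24.5]
-12.2 [-13.4  16.  -35.5 -24.8]
-4.2 [-13.4  16.  -33.6 -24.6]
3.8 [-15.1  16.  -31.2 -24.4]
11.8 [-14.2  15.9 -26.1 -24.4]
19.8 [-13.8  15.9 -26.4 -21.5]
27.8 [-10.8  12.7 -23.3 -19.9]
35.8 [-11.1  12.6 -22.9 -19.8]
43.8 [-11.3  12.7 -22.9 -19.9]
51.8 [-11.3  12.8 -23.3 -19.8]
59.8 [-11.6  12.4 -23.1 -19.9]
67.8 [-11.5  12.2 -23.2 -19.7]
fork [156 150  67  16 753] [667.5, -99.5, 52.5, 8.4, -17.7] [ 0.6681 -0.1002  0.1125]
fork [165 246  40  23 323] [705.3, -17.1, 31.1, 9.1, -17.9] [ 0.7081 -0.0197  0.1126]
[-0.0322 -0.0811  0.1185] [-0.0322 -0.0814  0.206 ]
```

```bash
python3 -m pendant '[[-1,[-0.01,-0.027,0.02],0],[-1,[-0.02,-0.054,0.04],0],[-1,[-0.032,-0.081,0.07],0],[-1,[-0.032,-0.081,0.1],0],[-1,[-0.032,-0.081,0.12],0]]' 40 | head -3
python3 -m pendant '[[-1,[0,0,0.02],0],[-1,[0,0,0.035],0],[-1,[0,0,0.035],0],[-1,[0,0,0.035],0],[-1,[0,0,0.035],0]]' 40
python3 -c "
from h import *
o=r.get_obs();M=R.from_quat(o['orientation']).as_matrix();print(M.round(3).tolist())
print(o['ee_pos'],togo([.681,-.0565,.108]).round(4))"
```

```text
clock: 11.28
ee_pos: [0.6817, -0.0564, 0.1581]
orientation: [-0.586, 0.81, 0.001, -0.001]
clock: 11.7
ee_pos: [0.6824, -0.0568, 0.1413]
orientation: [-0.587, 0.81, -0.0, 0.0]
ft_force: [0.4, 0.3, -1.9]
grip_width: 0.0294
grasp_force: 40.7
[[-0.311, -0.95, 0.001], [-0.95, 0.311, -0.0], [-0.0, -0.001, -1.0]]
[ 0.68235568 -0.05677339  0.14131358] [0.0003 0.0023 0.0555]
```

```bash
python3 -m pendant '[[-1,[0,0.002,0.012],0],[-1,[0,0.002,0.024],0],[-1,[0,0.002,0.034],0],[-1,[0,0.002,0.042],0],[-1,[0,0.002,0.046],0]]' 40
python3 -m pendant '[[-1,[0,0,0.003],0],[-1,[0,0,0.006],0],[-1,[0,0,0.009],0],[-1,[0,0,0.009],0],[-1,[0,0,0.009],0]]' 40
python3 -c "
from h import *
print(r.get_obs()['ee_pos'],togo([.681,-.0565,.108]).round(4))"
```

```text
clock: 12.12
ee_pos: [0.6801, -0.0562, 0.1116]
orientation: [-0.587, 0.809, 0.001, -0.001]
ft_force: [-0.0, 0.7, -2.4]
grip_width: 0.029
grasp_force: 40.8
clock: 12.53
ee_pos: [0.6818, -0.0565, 0.1084]
orientation: [-0.587, 0.809, -0.001, 0.001]
ft_force: [1.6, -0.4, -0.2]
grip_width: 0.0293
grasp_force: 40.8
[ 0.68183437 -0.0564703   0.1083543 ] [0.0005 0.0013 0.0006]
```

```bash
python3 -m pendant '[[-0.2,[0,0,0],0],[-0.1,[0,0,0],0],[0.1,[0,0,0],0],[0.1,[0,0,0],0],[0.1,[0,0,0],0]]' 20
python3 -m pendant '[[0.3,[0,0,-0.01],0],[0.3,[0,0,-0.03],0],[0.3,[0,0,-0.07],0],[0.3,[0,0,-0.12],0],[0.3,[0,0,-0.18],0]]' 20
python3 - <<'E'
from h import *
c=cap('wrist');P=cloud(c);o=r.get_obs();T=o['ee_pos'];ok=c['range_z']>.02
M=np.array([[.951,.309],[-.309,.951]])  # rest x,y axes as columns
D=(P[...,:2]-[.681,-.0565])@M
m=ok&(P[...,2]>.126)&(P[...,2]<.145)&(abs(D[...,0])<.03)&(abs(D[...,1])<.11);d=D[m]*1e3
for lo in range(-90,100,10):
    k=(d[:,1]>=lo)&(d[:,1]<lo+10)
    if k.sum()>3: print(lo,k.sum(),d[k,0].min().round(1),d[k,0].max().round(1),np.median(P[m][k][:,2]).round(4))
cv2.imwrite('pics/w6.png',c['frame'][:,:,::-1])
E
```

```text
clock: 12.95
ee_pos: [0.6807, -0.0563, 0.1076]
orientation: [-0.587, 0.809, 0.0, -0.0]
ft_force: [0.1, 0.2, -0.4]
grip_width: 0.0469
grasp_force: 0.0
clock: 13.37
ee_pos: [0.6795, -0.0561, 0.2152]
orientation: [-0.587, 0.809, 0.001, -0.001]
ft_force: [2.0, 0.1, 1.5]
grip_width: 0.0552
grasp_force: 0.0
-80 109 -8.3 8.1 0.128
-70 338 -8.3 8.8 0.1285
-60 342 -9.0 9.0 0.1283
-50 318 -9.1 9.3 0.1283
-40 311 -8.5 8.7 0.1283
-30 434 -13.7 15.9 0.1295
-20 557 -13.6 16.1 0.1322
-10 549 -13.7 15.6 0.1324
0 527 -13.8 15.9 0.1326
10 496 -14.0 16.1 0.1325
20 325 -14.0 15.4 0.1318
30 234 -8.1 8.9 0.1283
40 226 -8.2 8.3 0.1283
50 219 -8.2 8.5 0.1283
60 190 -8.3 7.8 0.1282
70 55 -4.3 5.5 0.1267
```

View pics/w6.png

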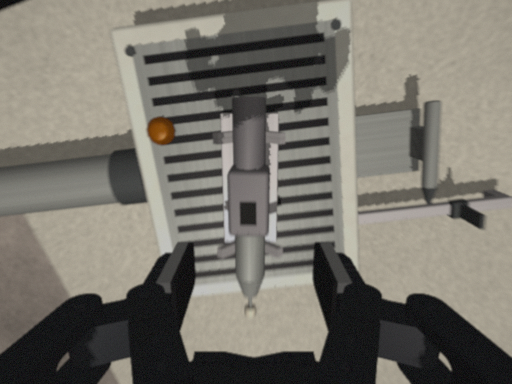

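The handpiece is seated in both forks, with the block centred at (249,200) in the view and barrel tops at an even height. Next is the gate. I'll re-measure the bar and blade from this view.

```bash
python3 - <<'E'
from h import *
c=dict(np.load('wrist.npz'));P=cloud(c);Z=P[...,2];v,u=np.mgrid[:384,:512];ok=c['range_z']>.1
m=ok&(u>415)&(u<445)&(v>90)&(v<205)&(Z>.045)&(Z<.07);q=P[m];print('bar',m.sum(),blob(q),'tip',q[q[:,1].argmax()])
m=ok&(u>440)&(u<495)&(v>190)&(v<235)&(Z>.062)&(Z<.08);q=P[m];print('blade',m.sum(),blob(q))
print(togo([.5126,-.0332,.215]).round(4))
E
```

```text
bar 1666 [515.2, -25.6, 96.5, 14.7, 78.7] tip [0.52318785 0.02204477 0.05405917]
blade 150 [486.4, 48.1, 14.8, 5.4, 81.9]
[0.0509 0.2822 0.0142]
```

```bash
python3 -m pendant '[[0.3,[0.01,0.056,0],0],[0.3,[0.02,0.112,0],0],[0.3,[0.03,0.17,0],-0.02],[0.3,[0.04,0.225,0],-0.037],[0.3,[0.05,0.282,0],-0.037]]' 20 | head -3
python3 -m pendant '[[0.3,[0,0,0.02],0],[0.3,[0,0,0.05],0],[0.3,[0,0,0.09],0],[0.3,[0,0,0.12],0],[0.3,[0,0,0.12],0]]' 20
python3 -c "
from h import *
o=r.get_obs();M=R.from_quat(o['orientation']).as_matrix();print('tool y deg',np.degrees(np.arctan2(M[1,1],M[0,1])))
print(o['ee_pos'],togo([.513,-.0333,.034]).round(4))"
```

```text
clock: 13.83
ee_pos: [0.5093, -0.0321, 0.2159]
orientation: [-0.634, 0.773, -0.0, 0.0]
clock: 14.25
ee_pos: [0.508, -0.0318, 0.1406]
orientation: [-0.633, 0.774, 0.002, -0.002]
ft_force: [-0.3, -0.1, -0.1]
grip_width: 0.0553
grasp_force: 0.0
tool y deg 168.58362084226314
[ 0.50798184 -0.03183721  0.14063055] [ 0.0007 -0.0097  0.1777]
```

```bash
python3 -m pendant '[[0.3,[0,-0.008,0.02],0],[0.3,[0,-0.008,0.05],0],[0.3,[0,-0.008,0.08],0],[0.3,[0,-0.008,0.1],0],[0.3,[0,-0.008,0.12],0]]' 20
python3 -m pendant '[[0.3,[0,0,0.015],0],[0.3,[0,0,0.03],0],[0.3,[0,0,0.045],0],[0.3,[0,0,0.055],0],[0.3,[0,0,0.055],0]]' 20
python3 -c "
from h import *
o=r.get_obs()
print(o['ee_pos'],togo([.513,-.0333,.034]).round(4))"
```

```text
clock: 14.67
ee_pos: [0.5161, -0.0334, 0.0722]
orientation: [-0.633, 0.774, -0.0, 0.0]
ft_force: [-0.4, -1.0, 0.1]
grip_width: 0.0554
grasp_force: 0.0
clock: 15.08
ee_pos: [0.5146, -0.0331, 0.0375]
orientation: [-0.633, 0.774, 0.001, -0.001]
ft_force: [0.2, 0.5, 0.7]
grip_width: 0.055
grasp_force: 0.0
[ 0.51464803 -0.03314436  0.03753103] [0.0008 0.0026 0.0059]
```

```bash
python3 -m pendant '[[-1,[0,0.002,0.004],0],[-1,[0,0.002,0.004],0],[-1,[0,0.002,0.004],0],[-1,[0,0.002,0.004],0],[-1,[0,0.002,0.004],0]]' 60
python3 -m pendant '[[-1,[0,0,0],0],[-1,[0,0,0],0],[-1,[0,0,0],0],[-1,[0,0,0],0],[-1,[0,0,0],0]]' 60
```

```text
clock: 15.5
ee_pos: [0.5142, -0.033, 0.0367]
orientation: [-0.633, 0.774, -0.0, 0.0]
ft_force: [-2.1, 1.5, 4.6]
grip_width: 0.0115
grasp_force: 58.4
clock: 15.92
ee_pos: [0.5142, -0.033, 0.0367]
orientation: [-0.633, 0.774, -0.0, 0.0]
ft_force: [-2.4, 0.4, 5.8]
grip_width: 0.0116
grasp_force: 58.6
```

```bash
python3 -m pendant '[[-1,[0,0.008,0],0],[-1,[0,0.016,0],0],[-1,[0,0.024,0],0],[-1,[0,0.032,0],0],[-1,[0,0.04,0],0]]' 60
python3 -m pendant '[[-1,[0,0.008,0],0],[-1,[0,0.016,0],0],[-1,[0,0.024,0],0],[-1,[0,0.03,0],0],[-1,[0,0.03,0],0]]' 60
python3 - <<'E'
from h import *
c=cap('wrist');P=cloud(c);o=r.get_obs();print(o['ee_pos'],o['ft_force'],o['grip_width'],c['xyz'])
cv2.imwrite('pics/w7.png',c['frame'][:,:,::-1])
t=cap('top');T=cloud(t)
for n,c,P in(('w',c,P),('t',t,T)):
    bx=np.array([.9806,-.1959]);by=np.array([.1959,.9806]);A=(P[...,:2]-[.5126,-.0332])
    X=A@bx;Y=A@by;Z=P[...,2];ok=c['range_z']>.05
    m=ok&(Z>.045)&(Z<.062)&(Y>.028)&(Y<.062)&(X>-.08)&(X<.02)
    b=ok&(Z>.060)&(Z<.08)&(Y>.062)&(Y<.09)&(X>-.08)&(X<.02)
    if m.sum():
        print(n,'ptr',m.sum(),X[m].min(),X[m].max(),Y[m].max());k=m&(Y>np.sort(Y[m])[-8]-.001);print(' tip x',X[k].mean())
    if b.sum(): print(n,'blade',b.sum(),X[b].min(),X[b].max(),X[b].mean())
E
```

```text
clock: 16.33
ee_pos: [0.4929, -0.0288, 0.0368]
orientation: [-0.633, 0.774, -0.002, 0.002]
ft_force: [6.1, -1.2, -3.4]
grip_width: 0.0118
grasp_force: 58.7
clock: 16.75
ee_pos: [0.4755, -0.0253, 0.0368]
orientation: [-0.633, 0.774, -0.002, 0.002]
ft_force: [6.9, -1.2, -6.9]
grip_width: 0.0117
grasp_force: 58.6
[ 0.47574935 -0.02531059  0.03683062] [ 7.70346832 -1.43468515 -6.10228165] 0.011707122372429003 [ 0.45900526 -0.09681238  0.18059846]
w ptr 656 -0.046033503280648154 -0.032294995579527794 0.0418493219930584
 tip x -0.04003434090734866
t blade 4 -0.042715557353844 -0.04084845670076778 -0.04181824424571424
```

View pics/w7.png

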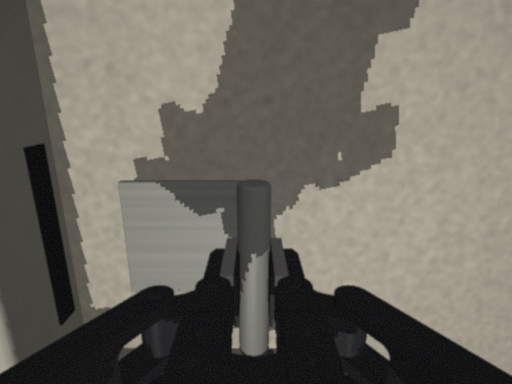

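The wrist view shows the bar pinched centrally at about (254,250), with no slip. The travel so far is about 39.5 mm of 42.3, so I'll pull the last bit.

```bash
python3 -m pendant '[[-1,[0,0.003,0],0],[-1,[0,0.005,0],0],[-1,[0,0.005,0],0],[-1,[0,0.005,0],0],[-1,[0,0.005,0],0]]' 60
python3 -m pendant '[[-1,[0,0,0],0],[-1,[0,0,0],0],[-1,[0,0,0],0],[-1,[0,0,0],0],[-1,[0,0,0],0]]' 60
python3 - <<'E'
from h import *
bx=np.array([.9806,-.1959]);by=np.array([.1959,.9806])
o=r.get_obs();print(o['ee_pos'],(o['ee_pos'][:2]-np.array([.5142,-.033]))@bx)
for n in('wrist','scene','top'):
    c=cap(n);P=cloud(c);A=(P[...,:2]-[.5126,-.0332]);X=A@bx;Y=A@by;Z=P[...,2];ok=c['range_z']>.05
    for nm,(z0,z1,y0,y1) in dict(ptr=(.045,.064,-.06,.06),blade=(.060,.08,.062,.09)).items():
        m=ok&(Z>z0)&(Z<z1)&(Y>y0)&(Y<y1)&(X>-.07)&(X<-.015)
        if m.sum(): print(n,nm,m.sum(),X[m].min().round(4),X[m].max().round(4),np.median(X[m]).round(4),'Y',Y[m].min().round(3),Y[m].max().round(3))
    m=(Z>.125)&(Z<.14)&(abs(P[...,0]-.681)<.1)&(abs(P[...,1]+.0565)<.1)&ok
    if m.sum()>10: print(n,'hand',blob(P[m]))
E
```

```text
clock: 17.27
ee_pos: [0.4734, -0.0248, 0.0369]
orientation: [-0.633, 0.774, -0.002, 0.002]
ft_force: [7.5, -2.2, -5.9]
grip_width: 0.0119
grasp_force: 58.7
clock: 17.68
ee_pos: [0.4734, -0.0248, 0.0368]
orientation: [-0.633, 0.774, -0.002, 0.002]
ft_force: [8.0, -1.2, -5.5]
grip_width: 0.012
grasp_force: 58.7
[ 0.47339532 -0.02483436  0.03682368] -0.04161272136199486
wrist ptr 6614 -0.0609 -0.0219 -0.0413 Y -0.04 0.042
scene ptr 82 -0.0513 -0.0185 -0.0373 Y -0.038 0.057
scene blade 12 -0.0443 -0.0409 -0.0416 Y 0.07 0.082
scene hand [688.1, -42.2, 174.9, 33.3, 66.8]
top blade 4 -0.0426 -0.0408 -0.0418 Y 0.069 0.081
top hand [688.2, -43.4, 171.1, 43.0, 79.5]
```

```bash
python3 -m pendant '[[-1,[0,0,0],0],[-1,[0,0,0],0],[-1,[0,0,0],0],[-1,[0,0,0],0],[-1,[0,0,0],0]]' 60 | tail -3; python3 -c "
from workcell import r
print(r.close_job())"
```

```text
ft_force: [7.5, -1.8, -6.1]
grip_width: 0.0118
grasp_force: 58.7
the job is handed in; nothing more can be done
None
```

I laid the handpiece in both forks and let go of it, pulled the gate to within about 1 mm of the mark by my measurements, and handed the job in still holding it there; the hand-in gave no verdict. The first grasp closed above the block and shifted the handpiece by about 1 mm before I re-gripped it.

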